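# Aim a loaded tilt-and-swivel stage at the inspection camera

### The job

Lay the blue carrier of inserts in the nest on the inspection stage while its plate is still level: flat, lengthways, between the guides and close up to the ledge. Then set the stage's swivel and tilt so that the carrier squarely faces the inspection camera, looking straight up its lens. Do not drop the carrier, and do not disturb the camera or the loose things on the bench.

Things in the scene. Friction and masses are not known exactly. Their poses are not given: they have to be found in the camera images.
- stage: Bolted tilt-and-swivel stage. Base: dark steel disc 258 mm across, 14 mm high. Origin: centre of its underside, on the vertical swivel axis. The turret on it: turntable 216 mm across, top at 26 mm height; grey housing 174 x 122 mm, top at 80 mm. The housing's pocket (154 x 100 mm, floor at 26 mm height) holds the tilting plate flush, with 2 mm gaps: no room for fingers.
- turret (a joint): Swivel of the turret on the stage, rad, counter-clockwise from above, range -1.6 to 1.6. At 0 the turret's x axis is the stage's x axis; it points from the swivel axis to the middle of the yellow ribbed press strip. Friction 0.25 N m: it stays where it is left.
- lever_knob (a point): Top centre, 82 mm above the bench, of the red upright knob by which the turret is turned. It is 20 mm thick in its upper half, 12 mm at the foot, and stands on a lever bar (top 26 mm above the bench), 132 mm from the swivel axis, 120 degrees counter-clockwise from the turret's x axis.
- plate (a joint): Tilt of the aluminium plate, rad: 0 level and flush (start), at most 1.0. It grows as the yellow strip is pressed down into the pocket and the far end rises; the plate then faces towards the strip's side. Hinge axis: across the turret, in the plate's top surface (80 mm height), 15 mm from the swivel axis towards the strip. Friction 0.22 N m: it stays as left, loaded too, and can be pushed back.
- plate_press (a point): Middle of the yellow ribbed press strip (34 x 90 mm) on the plate's top surface, 44 mm from the hinge axis, 16 mm from the plate's end. Axes as plate_nest. Pressing here takes about 10 N.
- plate_nest (a point): Nest point for the middle of the carrier's underside, on the plate's top, 35 mm from the hinge axis, away from the strip. x: along the plate to the strip (the carrier's long way), y across, z the plate's normal. Dark ledge 8 mm high, 60 mm wide, at x = 49 mm, so 4 mm beyond a carrier at this point; side guides 6 mm high at y = +-35.5 mm, x = 25 to 51 mm. Else bare; plate 150 x 96 x 7 mm.
- carrier: Blue flat carrier, 90 x 60 x 11 mm, with rows of small dark and copper inserts fixed on top, to 13.5 mm. 0.12 to 0.24 kg. Origin: centre of the underside; x = its long way, z up. Either end may go towards the ledge. It starts flat in the steel tray.
- tray: Fixed stainless tray, 240 (x) by 190 (y) by 22 mm high, wall and floor 3 mm thick. Origin: centre of the underside.
- stand: Fixed arc stand of the inspection camera. Origin: on the bench, on the stage's swivel axis. Its x axis points level from the swivel axis towards the camera; foot 350 to 480 mm out, arc rail of 400 mm radius.
- camera (a joint): Angle of the camera's line of sight off vertical, rad, leaning out towards the stand's x axis. Clamped: not to be moved. The line of sight meets the swivel axis 100 mm above the bench. The plate is square to it when tilted by this same angle with the turret's x axis pointing the way of the stand's x axis.
- lens (a point): Centre of the front glass of the black inspection camera (lens 60 mm across, box 58 x 58 x 105 mm behind it), 284 mm from the aimed point. z = line of sight, pointing from the stage back into the camera.
- tape: Roll of tape lying flat, 100 mm across, 24 mm high; leave alone. Origin: centre of the underside.
- brush: Red-handled brush, 170 mm long, lying on the bench; leave alone. Origin: under its middle; x points from handle to bristles.
- spares: White open box of spare inserts, 100 x 75 x 30 mm; leave alone. Origin: centre of the underside.

How it is judged (in metres and radians):
On the way, in this order (a step that is already met when the one before it is completed fails the run):
1. the carrier lies in the nest on the level plate, let go (value of joint plate below 0.1 rad and x of carrier in the frame of plate_nest between -0.01 and 0.008 m and y of carrier in the frame of plate_nest between -0.008 and 0.008 m and z of carrier in the frame of plate_nest between -0.003 and 0.003 m and angle between the x axis of carrier and the x axis of plate_nest, either way round below 0.12 rad and contact force between the fingers and carrier below 0.3 N), for 0.2 s.
2. the plate is square to the camera's line of sight (angle between the z axis of plate_nest and the z axis of lens, either way round below 0.12 rad), for 0.2 s.
At the end, for the whole second after the job is handed in: The plate's normal is within 7 degrees (0.12 rad) of the camera's line of sight, in tilt and swivel together; the carrier lies flat in the nest (lengthways within 10 mm short of and 8 mm beyond the nest point, 8 mm sideways, 3 mm in height, 7 degrees), and all is at rest (angle between the z axis of plate_nest and the z axis of lens, either way round below 0.12 rad and x of carrier in the frame of plate_nest between -0.01 and 0.008 m and y of carrier in the frame of plate_nest between -0.008 and 0.008 m and z of carrier in the frame of plate_nest between -0.003 and 0.003 m and angle between the x axis of carrier and the x axis of plate_nest, either way round below 0.12 rad and linear speed of carrier below 0.02 m/s and velocity of joint plate between -0.05 and 0.05 rad/s); the robot touches nothing.
It fails at once if the inspection camera is pushed out of place (over 10 mm) (distance of lens from where it was at the start of the episode above 0.01 m).
It fails at once if the carrier is dropped (falls faster than 0.5 m/s out of the fingers) (linear speed of carrier above 0.5 m/s and contact force between the fingers and carrier below 0.1 N).
It fails at once if a loose bystander is moved by more than 40 mm (distance of any of tape, brush, spares from where it was at the start of the episode above 0.04 m).
It also fails if it takes over 58 s, if anything falls off the work surface, if the arm or the gripper's body presses on something with over 40 N, if the wrist force passes 120 N, or if a joint passes its speed limit or range.

### The arm

A 6-joint arm with a two-finger parallel gripper is mounted at the origin on the work surface. World frame = base frame: x ahead of the robot, y to its left, z up, the work surface at z = 0. Lengths are in m, angles in degrees, forces in N, time in s.
With the tool pointing down it reaches from about 0.4 to 0.825 m from the base axis. Payload 7 kg.
Tool frame: the origin (TCP) lies between the finger pads; the fingertips stand 25 mm ahead of it and the grasp point (between the pads) lies 6 mm ahead of it; z points along the fingers, y is the line along which they close (so a half turn about z gives the same grasp; the last joint's range is limited). The gripper opens to 88 mm and grips with 3 to 60 N. Pads are 19 mm wide; open, the fingers measure 130 mm over their backs; the gripper's body (78 mm by 193 mm) begins 47 mm behind the grasp point.
Start: joints at [82.454, 20.546, 0.682, 0, -70.136, -16.507], TCP at [0.275, 0.616, 0.252] pointing down, gripper open.
Joint ranges: [-176.03, 176.03], [-82.01, 121.73], [-58.28, 71.71], [-173.87, 95.51], [-174.79, -0.11], [-173.66, 173.66]. Speed limits (degrees/s): [136.94, 136.94, 172.46, 180, 180, 180].

### API

Orientations are given as [roll, pitch, yaw] about the fixed x, y, z axes, in that order (R = Rz(yaw) Ry(pitch) Rx(roll)).
In Python, from plant import ctrl gives the robot as it stands.
- The arm moves only by the tool jog_arm, called as name(argument=value, ...), one argument or row to a line, values as JSON. Schema: {"type":"object","properties":{"deltas":{"type":"array","items":{"type":"array","items":{"type":"array","items":{"type":"number"},"minItems":5,"maxItems":5},"minItems":1,"maxItems":8},"minItems":1,"maxItems":1},"only":{"type":"string"},"quiet":{"type":"boolean"},"lines":{"type":"string"}},"required":["deltas"],"additionalProperties":false}. deltas is a list that holds a single list of rows (three levels of brackets), with 1 to 8 rows, each of 5 numbers: dx, dy, dz in units of 5 mm, then a turn about the tool's z in units of 4 degrees, then the finger opening in m; each row is the pose to reach, as a shift and turn from the pose commanded when the call began, along the tool's axes at that moment; what a row does not reach only later rows make up. A row lasts 1/8 s, in which the tool goes at most 0.0625 m and 10.7 degrees, less where a joint would pass 70% of its speed; a pose out of reach is approached as far as the arm can. The fingers move at their own pace and stop on an object; the grip force is fixed at half the most. Time passes only in rows, so rows that do not move let the fingers close. The tool returns the time, the measured TCP pose, the force, the opening and the grip force at its end. only (a regular expression) keeps the lines of the reply that match it, lines (a string "A,B") keeps lines A to B, and quiet returns only ok. Input that does not fit is refused with a message, and nothing moves.
- ctrl.get_obs(): the state, without advancing time (a new reading comes with each control period).
- ctrl.snapshot(name): name is "side" or "top"; returns a dict with "frame" (384x512x3 uint8, red, green, blue), "z_map" (384x512 float32, m along the optical axis (not along the pixel's ray), 0 where there is no reading), "fovy" (degrees; the focal length in pixels is half the picture's height over the tangent of half this angle, whatever the lens; pixels are square), "cx", "cy" (the principal point, pixels), "R" (3x3) and "t" (3): a world point X has camera coordinates R X + t. Camera axes: x right, y down, z forward; pixel columns grow to the right and rows downward; lengths in m; the calibration is good to about 2 mm. A picture is of the moment at which its call begins.
- ctrl.close_job(): hands the job in; it is judged then, once.
The state is a dict: "clock": time; "joint_pos": joint angles; "qvel": joint speeds; "tau": joint torques, N m; "tool_pos": TCP position; "orientation": TCP orientation; "force": force on the tool from outside, world axes, zero at the start; "moment": the same for the moment, N m; "opening": finger opening in m; "gripper_force": force on a finger pad.
Only numpy, scipy, OpenCV 4.12 (cv2) and the standard library are available. Lean on these libraries where they do the work, as an engineer would, in place of code of your own. Each camera call takes 0.05 s, during which the arm holds its last target. There are 200 camera calls.

## Working session

There is one attempt and no reset: what is moved stays moved. The work goes in short steps, Python scripts to look and compute and a tool call to move; the robot and the scene stay as the last step left them, time stands still between calls to the robot, and variables do not carry over. Pictures are saved under pics/ and viewed, at most 10 in all, crops included, and the job is handed in when it is done.

```bash
ls; mkdir -p pics; python3 - <<'E'
from plant import ctrl
import cv2,numpy as np
for n in("side","top"):
    s=ctrl.snapshot(n); cv2.imwrite(f"pics/{n}0.png",s["frame"][:,:,::-1]); np.savez(f"{n}0.npz",**s)
    print(n,s["fovy"],s["cx"],s["cy"],np.round(s["R"],3).tolist(),s["t"],(s["z_map"]>0).mean())
o=ctrl.get_obs();print(o)
E
```

```text
pics
plant.py
side 57.00127594736547 259.2765236834122 194.7429089608662 [[0.822, -0.569, 0.003], [-0.38, -0.553, -0.741], [0.423, 0.609, -0.671]] [-0.42751788  0.38529581  1.05943713] 0.9948018391927084
top 51.58066798078539 260.36255453113347 193.04163291225547 [[0.027, -1.0, 0.008], [-0.985, -0.028, -0.172], [0.172, -0.003, -0.985]] [0.00280453 0.60080999 1.39865453] 0.9961344401041666
{'clock': 0.1, 'joint_pos': array([ 8.24538598e+01,  2.05879176e+01,  6.38884080e-01, -1.87986432e-02,
       -7.01340391e+01, -1.65068413e+01]), 'qvel': array([ 0.00534725, -0.09875487,  0.16129671, -0.06064359, -0.04452639,
       -0.09856175]), 'tau': array([-3.21370593e-03, -5.84165490e+01,  2.93751132e+01,  7.01560736e+00,
        1.01859873e-02, -5.71450028e-05]), 'tool_pos': array([0.27497139, 0.61602283, 0.25070532]), 'orientation': array([ 1.79915329e+02, -6.66130857e-03, -2.40593775e+01]), 'force': array([-0.16987986, -0.76854401,  1.00457767]), 'moment': array([-0.04782577, -0.0506001 ,  0.01405481]), 'gripper_force': 0.0, 'opening': 0.08794875268638404}
```

View pics/side0.png

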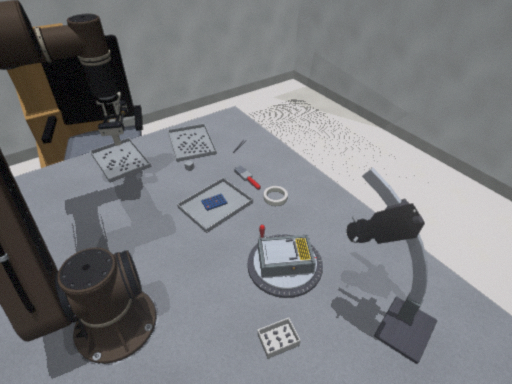

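View pics/top0.png

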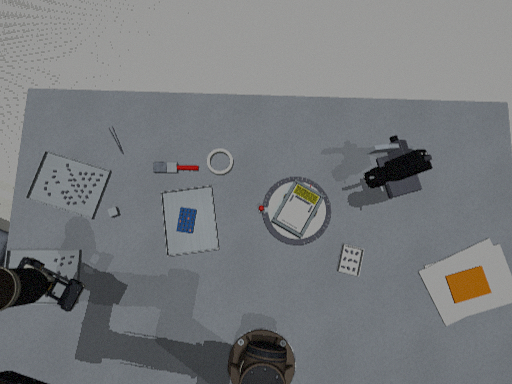

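```bash
cat > h.py <<'E'
import numpy as np,cv2
def load(s):
    f=192/np.tan(np.radians(float(s["fovy"])/2)); z=s["z_map"]
    v,u=np.mgrid[:384,:512]
    c=np.stack([(u-s["cx"])*z/f,(v-s["cy"])*z/f,z],-1)
    X=(c-s["t"])@s["R"]; X[z==0]=np.nan
    return X,cv2.cvtColor(s["frame"],cv2.COLOR_RGB2HSV)
def rect(P):
    r=cv2.minAreaRect((P[:,:2]*1000).astype(np.float32)); return np.round(r[0],1),np.round(r[1],1),round(r[2],1)
E
python3 - <<'E'
from h import *
for n in("side","top"):
    X,H=load(np.load(n+"0.npz")); h,s,v=[H[...,i].astype(int) for i in range(3)]; z=X[...,2]; r=np.hypot(X[...,0],X[...,1])
    print(n)
    def reg(name,m,hull=True):
        P=X[m]; 
        if len(P)<4: print(name,len(P));return
        print(name,len(P),"mean",np.round(P.mean(0),4),"zmed/max",np.round([np.median(P[:,2]),P[:,2].max()],4),"rect",*rect(P))
    bench=(abs(z)<.02)&(r>.3)&(r<1); print("bench z",np.nanmedian(z[bench]))
    near=lambda x,y,d:np.hypot(X[...,0]-x,X[...,1]-y)<d
    reg("carrier",(h>100)&(h<125)&(s>120)&near(.55,.28,.12)&(v>40))
    reg("yellow",(h>20)&(h<35)&(s>130)&near(.58,-.12,.2)&(z>.04))
    reg("red knob",((h<8)|(h>172))&(s>130)&near(.58,-.12,.22)&(z>.03))
    reg("housing",near(.58,-.12,.13)&(z>.072)&(z<.09)&~(((h<8)|(h>172))&(s>130)))
    reg("disc",near(.58,-.12,.2)&(z>.007)&(z<.02))
    reg("tray rim",near(.56,.27,.2)&(z>.017)&(z<.027))
    c=near(.68,-.5,.22)&(z>.12)
    reg("camblack",c&(v<60)); reg("arc",c&(v>=60)); 
    reg("foot",near(.65,-.55,.25)&(z>.005)&(z<.04))
    reg("tape",near(.75,.17,.1)&(z>.01)&(z<.03)); reg("spares",near(.42,-.3,.1)&(z>.012))
E
```

```text
side
bench z 0.0014843205764716633
carrier 98 mean [0.4904 0.2839 0.0151] zmed/max [0.0156 0.0201] rect [494.6 289.5] [57.4 84.4] 86.4
yellow 174 mean [ 0.5924 -0.1447  0.0819] zmed/max [0.0818 0.086 ] rect [ 593.9 -143.5] [85.3 31.9] 61.5
red knob 22 mean [0.5385 0.0131 0.0755] zmed/max [0.0774 0.0831] rect [540.4  16.1] [19.6 10.6] 55.1
housing 1592 mean [ 0.5432 -0.1201  0.0809] zmed/max [0.081 0.09 ] rect [ 545.8 -115.6] [130.5 174.4] 61.7
disc 979 mean [ 0.5132 -0.1559  0.0147] zmed/max [0.015 0.02 ] rect [ 574.8 -103.4] [320.4 257.8] 22.8
tray rim 537 mean [0.581  0.2803 0.0211] zmed/max [0.0208 0.0269] rect [557.7 251.3] [358.1 294. ] 11.9
camblack 1787 mean [ 0.6085 -0.3837  0.3961] zmed/max [0.4023 0.4551] rect [ 621.1 -369.3] [ 58.2 153.7] 17.0
arc 1883 mean [ 0.68   -0.3997  0.3293] zmed/max [0.3289 0.4725] rect [ 662.4 -395.4] [124.8 233.8] 25.2
foot 2306 mean [ 0.6842 -0.5081  0.0162] zmed/max [0.0166 0.0399] rect [ 690.8 -480.1] [328.4 485.1] 56.3
tape 238 mean [0.721  0.1746 0.0213] zmed/max [0.0228 0.0296] rect [726.  184.1] [118.   98.4] 68.7
spares 351 mean [ 0.3811
[... 574 characters left out ...]
0.0137] zmed/max [0.0141 0.02  ] rect [ 587.4 -114.4] [374.6 370.4] 56.7
tray rim 614 mean [0.6027 0.2907 0.0211] zmed/max [0.021 0.027] rect [559.7 251.6] [358.6 287.9] 12.6
camblack 1523 mean [ 0.6284 -0.3637  0.4007] zmed/max [0.4062 0.4668] rect [ 657.5 -370.7] [122.1 177.4] 16.8
arc 369 mean [ 0.659  -0.3541  0.4081] zmed/max [0.4156 0.4723] rect [ 656.3 -376.5] [129.7 195.2] 24.9
foot 1563 mean [ 0.6453 -0.5424  0.0103] zmed/max [0.0076 0.0272] rect [ 649.7 -549.6] [486.2 492.3] 0.1
tape 248 mean [0.7233 0.1768 0.023 ] zmed/max [0.0234 0.0298] rect [736.5 191.9] [141.5 128.5] 56.6
spares 158 mean [ 0.3811 -0.3088  0.0245] zmed/max [0.0269 0.0376] rect [ 392.8 -274.5] [183.7 116.1] 57.9
```

```bash
python3 - <<'E'
from h import *
from scipy.optimize import least_squares
D={n:load(np.load(n+"0.npz")) for n in("side","top")}
def rec(P,a,hx,hy):pass
for n,(X,H) in D.items():
    h,s,v=[H[...,i].astype(int) for i in range(3)]; z=X[...,2]
    near=lambda x,y,d:np.hypot(X[...,0]-x,X[...,1]-y)<d
    # carrier: everything above tray floor near it
    m=near(.497,.291,.07)&(z>.0085)&(z<.03)
    m=cv2.morphologyEx(m.astype(np.uint8),cv2.MORPH_OPEN,np.ones((3,3),np.uint8))>0
    print(n,"carrier",m.sum(),*rect(X[m]),np.median(z[m]))
    m=near(.5455,-.1158,.112)&(z>.074)&(z<.088)
    m=cv2.morphologyEx(m.astype(np.uint8),cv2.MORPH_OPEN,np.ones((5,5),np.uint8))>0
    print("housing",*rect(X[m]))
    m=near(.5455,-.1158,.15)&(z>.008)&(z<.02)
    P=X[m]; 
    f=least_squares(lambda p:np.percentile(1,1)*0+np.hypot(P[:,0]-p[0],P[:,1]-p[1])[np.hypot(P[:,0]-p[0],P[:,1]-p[1])>.12]. __len__()*0+0*p[0],[.5455,-.1158]) if 0 else None
    print("disc circle",cv2.minEnclosingCircle((P[:,:2]*1000).astype(np.float32)))
    m=((h<8)|(h>172))&(s>110)&near(.541,.016,.03)&(z>.06)
    print("knob",np.round(X[m].mean(0),4),z[m].max())
C=np.array([.5455,-.1158,.1])
P=np.concatenate([X[(X[...,2]>.28)&(np.hypot(X[...,0]-.62,X[...,1]+.37)<.14)&(H[...,2]<70)] for X,H in D.values()])
def fr(p):
    d=np.array([np.cos(p[0])*np.sin(p[1]),np.sin(p[0])*np.sin(p[1]),np.cos(p[1])]); e=np.array([-np.sin(p[0]),np.cos(p[0]),0]); return np.stack([e,np.cross(d,e),d])
def res(p):
    q=(P-C)@fr(p).T; L=q[:,2]; r=np.maximum(abs(q[:,0]-p[2]),abs(q[:,1]-p[3]))-.029
    return np.where((L>.34)&(L<.44),r,0)
for free in(0,1):
  best=min((least_squares(lambda p:res(np.r_[p,[0,0]][:4]),[np.radians(-73),t]+[0,0]*free,loss="soft_l1",f_scale=.003) for t in np.radians([30,37,45,52])),key=lambda f:f.cost)
  q=(P-C)@fr(np.r_[best.x,0,0]).T
  print("cam",np.degrees(best.x[:2]),best.x[2:],best.cost,"axial pct",np.percentile(q[:,2],[1,3,50,97]),"lat",np.percentile(q[:,:2],[3,97],axis=0))
E
```

```text
side carrier 244 [497.6 290.4] [63.6 90.6] 83.9 0.015525220138320885
housing [ 544.9 -117.1] [126.6 174.3] 61.2
disc circle ((546.2202758789062, -114.80859375), 130.8636016845703)
knob [0.539 0.013 0.075] 0.0831311320024152
top carrier 359 [497.6 291.4] [59.9 89.8] 84.2 0.015075497312411548
housing [ 546.5 -116.5] [ 95.6 155.8] 61.6
disc circle ((544.156494140625, -112.45429992675781), 144.71690368652344)
knob [0.5415 0.0159 0.0816] 0.08942762747457267
cam [-71.15515483 108.90244956] [] 0.0 axial pct [0.1008707  0.10688244 0.1564304  0.21128674] lat [[-0.03802027  0.27831636]
 [ 0.04654579  0.43029642]]
cam [45.27732436 14.18207623] [-0.16522354  0.10218627] 2.172833848148376e-05 axial pct [0.18085747 0.18987116 0.26402996 0.30615156] lat [[-0.29218541  0.13645363]
 [-0.16672512  0.25016279]]
```

```bash
python3 - <<'E'
from h import *
from scipy.optimize import least_squares
C=np.array([.5457,-.1163,.1])
def fr(p):
    d=np.array([np.cos(p[0])*np.sin(p[1]),np.sin(p[0])*np.sin(p[1]),np.cos(p[1])]); e=np.array([-np.sin(p[0]),np.cos(p[0]),0]); return np.stack([e,np.cross(d,e),d])
A=[load(np.load(n+"0.npz"))[0].reshape(-1,3) for n in("side","top")]
for P0 in A+[np.concatenate(A)]:
  x=np.radians([-73.3,41])
  for it in range(4):
    q=(P0-C)@fr(x).T; m=(abs(q[:,:2]).max(1)<.045)&(q[:,2]>.33)&(q[:,2]<.40); P=P0[m]
    res=lambda p:np.abs(((P-C)@fr(p).T)[:,:2]).max(1)-.029
    f=least_squares(res,x,loss="soft_l1",f_scale=.002); x=f.x
  q=(P0-C)@fr(x).T; k=(np.hypot(q[:,0],q[:,1])<.02)&(q[:,2]>.2)
  print(m.sum(),np.degrees(x),x,"rms",np.sqrt(np.median(res(x)**2)),"axial min",np.percentile(q[k,2],[2,10,50]) if k.sum() else None)
E
```

```text
581 [-72.48096867  44.1202966 ] [-1.26503155  0.77004444] rms 0.0011123381898230505 axial min [0.34690553 0.46348012 0.46549121]
491 [-71.37864554  44.33938823] [-1.24579238  0.77386831] rms 0.003216350387742987 axial min [0.33108934 0.34607895 0.46551454]
1062 [-72.41485316  44.23819781] [-1.26387761  0.77210221] rms 0.0018414880981853666 axial min [0.34582432 0.34965347 0.46532278]
```

```bash
python3 - <<'E'
from plant import ctrl
import numpy as np
from scipy.spatial.transform import Rotation as R
o=ctrl.get_obs();r=R.from_euler('xyz',o["orientation"],degrees=True).as_matrix();print(np.round(r,3))
print("to carrier in tool axes",r.T@(np.array([.4976,.291,.031])-o["tool_pos"]))
E
```

```text
[[ 0.913 -0.408 -0.   ]
 [-0.408 -0.913 -0.001]
 [ 0.     0.001 -1.   ]]
to carrier in tool axes [0.3357682  0.20569907 0.22004857]
```
Stand azimuth -72.4°, tilt 44.2°. Tool z down. Positive turn about tool z = clockwise from above => yaw decreases. 

The rows are not in the units I measure in: shifts go in units of 5 mm and turns go in units of 4 degrees. I convert before sending: 0.336 m is 67.2, 0.206 m is 41.2, -18 degrees is -4.5.

jog_arm(
  deltas=[
    [[67.2,41.2,0,-4.5,0.08],[67.2,41.2,0,-4.5,0.08],[67.2,41.2,10,-4.5,0.08],[67.2,41.2,20,-4.5,0.08],[67.2,41.2,30,-4.5,0.08],[67.2,41.2,30,-4.5,0.08],[67.2,41.2,30,-4.5,0.08],[67.2,41.2,30,-4.5,0.08]],
  ],
)

```text
clock: 1.1
tool_pos: [0.4974, 0.2868, 0.0979]
orientation: [179.7, 0.3, -6.3]
force: [0.5, -0.5, 0.1]
opening: 0.08
gripper_force: 0.0
```

```bash
cat > to.py <<'E'
import sys,numpy as np
from plant import ctrl
from scipy.spatial.transform import Rotation as R
o=ctrl.get_obs();r=R.from_euler('xyz',o["orientation"],degrees=True).as_matrix()
a=list(map(float,sys.argv[1:4])); print("t",o["clock"],"tool d",np.round(r.T@(np.array(a)-o["tool_pos"]),4),"pos",o["tool_pos"].round(4),"rpy",o["orientation"].round(2),"F",o["force"].round(1),"j",o["joint_pos"].round(0),"op",round(o["opening"],4))
E
python3 to.py .4976 .291 .031
```

```text
t 1.1 tool d [-0.     -0.0045  0.0669] pos [0.4974 0.2868 0.0979] rpy [179.69   0.26  -6.31] F [ 0.5 -0.5  0.1] j [ 49.  20. -23.  -0. -48.  34.] op 0.08
```

In the tool's units: 0.05 m is 10, 0.04 m is 8.

jog_arm(
  deltas=[
    [[0,0,4,0,0.08],[0,0,8,0,0.08],[0,0,10,0,0.08],[0,0,10,0,0.08],[0,0,10,0,0.08]],
  ],
)

```text
clock: 1.72
tool_pos: [0.4982, 0.2919, 0.0523]
orientation: [-180.0, -0.0, -6.0]
force: [-0.4, -0.6, 0.3]
opening: 0.0803
gripper_force: 0.0
```

```bash
python3 to.py .4976 .291 .031
```

```text
t 1.725 tool d [-0.0006  0.001   0.0213] pos [0.4982 0.2919 0.0523] rpy [-1.7996e+02 -4.0000e-02 -6.0200e+00] F [-0.4 -0.6  0.3] j [ 50.  23. -25.   0. -42.  34.] op 0.0803
```

In the tool's units: 0.021 m is 4.2, 0.012 m is 2.4.

jog_arm(
  deltas=[
    [[0,0.2,2.4,0,0.08],[0,0.2,4.2,0,0.08],[0,0.2,4.2,0,0.08],[0,0.2,4.2,0,0.05],[0,0.2,4.2,0,0.05],[0,0.2,4.2,0,0.05],[0,0.2,4.2,0,0.05]],
  ],
)

```text
clock: 2.6
tool_pos: [0.4981, 0.2905, 0.0308]
orientation: [-180.0, -0.0, -6.0]
force: [0.8, 1.1, 0.9]
opening: 0.0597
gripper_force: 30.0
```

```bash
python3 to.py .4976 .291 .031
```

```text
t 2.6 tool d [-0.0005 -0.0004 -0.0002] pos [0.4981 0.2905 0.0308] rpy [-1.7998e+02 -2.0000e-02 -6.0500e+00] F [0.8 1.1 0.9] j [ 50.  25. -26.   0. -39.  34.] op 0.0597
```

jog_arm(
  deltas=[
    [[0,0,-8,0,0.05],[0,0,-16,0,0.05],[0,0,-24,0,0.05],[0,0,-24,0,0.05],[0,0,-24,0,0.05]],
  ],
)

```text
clock: 3.22
tool_pos: [0.4972, 0.2899, 0.1499]
orientation: [180.0, 0.1, -6.1]
force: [-0.1, 0.3, -2.6]
opening: 0.0592
gripper_force: 30.0
```

```bash
python3 to.py .531 -.1089 .15
```

```text
t 3.225 tool d [ 0.0758  0.3929 -0.    ] pos [0.4972 0.2899 0.1499] rpy [ 1.7998e+02  6.0000e-02 -6.0800e+00] F [-0.1  0.3 -2.6] j [ 50.  16. -20.  -0. -54.  34.] op 0.0592
```

jog_arm(
  deltas=[
    [[2,10,-2,0.75,0.05],[4,22,-2,2,0.05],[6,34,-2,3.25,0.05],[8,46,-2,4.5,0.05],[11,58,-2,5.625,0.05],[13,70,-2,5.625,0.05],[14,76,0,5.625,0.05],[14,78,0,5.625,0.05]],
  ],
)

```text
clock: 4.22
tool_pos: [0.5246, -0.1067, 0.1481]
orientation: [179.9, 0.2, -28.7]
force: [0.2, 0.7, -1.9]
opening: 0.0598
gripper_force: 30.0
```

jog_arm(
  deltas=[
    [[0,0,0,0,0.05],[0,0,0,0,0.05]],
  ],
)

```text
clock: 4.47
tool_pos: [0.5264, -0.104, 0.1505]
orientation: [180.0, 0.0, -28.5]
force: [-0.0, 0.2, -1.3]
opening: 0.0593
gripper_force: 30.0
```

```bash
python3 to.py .5255 -.1056 .109
python3 - <<'E'
from h import *
from plant import ctrl
for n in("side","top"):
    s=ctrl.snapshot(n); np.savez(n+"1.npz",**s)
    X,H=load(s); h,sa,v=[H[...,i].astype(int) for i in range(3)]
    d=np.hypot(X[...,0]-.5255,X[...,1]+.1056)
    m=(h>100)&(h<125)&(sa>120)&(v>40)&(d<.1)
    if m.sum()>3:print(n,m.sum(),X[m].mean(0),np.median(X[m][:,2]),*rect(X[m]))
a=cv2.imread("pics/side0.png")
f=np.load("side1.npz")["frame"][:,:,::-1]; cv2.imwrite("pics/side1.png",cv2.resize(f[180:310,200:370],None,fx=4,fy=4,interpolation=cv2.INTER_CUBIC))
E
```

```text
t 4.475 tool d [-0.      0.0019  0.0415] pos [ 0.5264 -0.104   0.1505] rpy [ 1.80e+02  1.00e-02 -2.85e+01] F [-0.   0.2 -1.3] j [ 10.  13. -25.  -0. -53.  52.] op 0.0593
side 13 [ 0.48685449 -0.08849053  0.13385622] 0.13361610468436283 [486.5 -88.2] [49.5  5.9] 65.5
top 84 [ 0.49683305 -0.08645854  0.14043527] 0.1350476470969071 [493. -75.] [40.8 77.2] 6.5
```

View pics/side1.png

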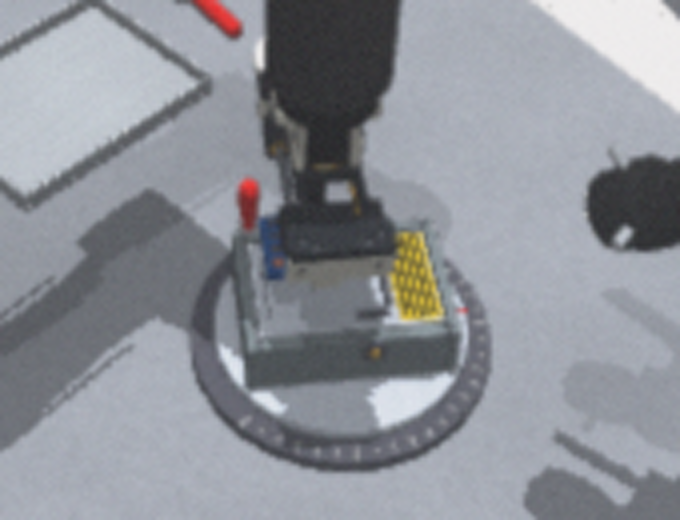

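jog_arm(
  deltas=[
    [[0,0.4,4,0,0.05],[0,0.4,7.2,0,0.05],[0,0.4,7.6,0,0.05],[0,0.4,8,0,0.05],[0,0.4,8,0,0.05],[0,0.4,8,0,0.05]],
  ],
)

```text
clock: 5.32
tool_pos: [0.5257, -0.1067, 0.111]
orientation: [-180.0, -0.0, -28.5]
force: [-0.7, -0.7, -1.4]
opening: 0.0597
gripper_force: 30.0
```

```bash
python3 to.py .5255 -.1056 .1078
```

```text
t 5.325 tool d [-0.0007 -0.0008  0.0032] pos [ 0.5257 -0.1067  0.111 ] rpy [-1.7998e+02 -4.0000e-02 -2.8550e+01] F [-0.7 -0.7 -1.4] j [  9.  15. -27.   0. -47.  52.] op 0.0597
```

In the tool's units: 0.002 m is 0.4, 0.001 m is 0.2.

jog_arm(
  deltas=[
    [[0,0,0.2,0,0.05],[0,0,0.4,0,0.05],[0,0,0.4,0,0.05]],
  ],
)

```text
clock: 5.7
tool_pos: [0.5254, -0.1067, 0.1085]
orientation: [180.0, 0.0, -28.6]
force: [-1.0, -0.0, -2.0]
opening: 0.0593
gripper_force: 30.0
```

jog_arm(
  deltas=[
    [[0,0,0.2,0,0.05],[0,0,0.2,0,0.05]],
  ],
)

```text
clock: 5.95
tool_pos: [0.5255, -0.1067, 0.1078]
orientation: [-180.0, -0.0, -28.5]
force: [-0.8, 0.6, 1.2]
opening: 0.0597
gripper_force: 30.0
```

```bash
python3 to.py .5255 -.1056 .1078
```

```text
t 5.95 tool d [-0.0005 -0.001  -0.    ] pos [ 0.5255 -0.1067  0.1078] rpy [-1.800e+02 -1.000e-02 -2.855e+01] F [-0.8  0.6  1.2] j [  9.  16. -28.   0. -47.  52.] op 0.0597
```

In the tool's units: -0.12 m is -24, -0.1 m is -20.

jog_arm(
  deltas=[
    [[0,0,0,0,0.07],[0,0,0,0,0.07],[0,0,0,0,0.07],[0,0,-2,0,0.07],[0,0,-8,0,0.07],[0,0,-16,0,0.07],[-8,-6,-20,0,0.07],[-16,-16,-24,0,0.07]],
  ],
)

```text
clock: 6.95
tool_pos: [0.4936, -0.0022, 0.2279]
orientation: [-179.9, -0.1, -28.7]
force: [1.4, 0.4, -0.1]
opening: 0.0701
gripper_force: 0.0
```

jog_arm(
  deltas=[
    [[-4,-12,0,0,0.0],[-8,-24,0,0,0.0],[-8,-24,0,0,0.0]],
  ],
)

```text
clock: 7.32
tool_pos: [0.517, 0.1257, 0.2269]
orientation: [-179.9, -0.0, -28.3]
force: [-1.0, 0.1, 0.1]
opening: 0.0459
gripper_force: 0.0
```

```bash
cat > look.py <<'E'
from h import *
from plant import ctrl
import sys
k=sys.argv[1]; S={n:ctrl.snapshot(n) for n in("side","top")}
for n,s in S.items():
    np.savez(n+k+".npz",**s); X,H=load(s); h,sa,v=[H[...,i].astype(int) for i in range(3)]
    d=np.hypot(X[...,0]-.5457,X[...,1]+.1166)
    for nm,m in(("blue",(h>100)&(h<125)&(sa>120)&(v>40)&(d<.12)&(X[...,2]>.06)),("yellow",(h>20)&(h<35)&(sa>130)&(d<.12)&(X[...,2]<.1))):
        if m.sum()<10: continue
        P=X[m]; c=P.mean(0); nn=np.linalg.svd(P-c)[2][2]; nn*=np.sign(nn[2])
        print(n,nm,m.sum(),c.round(4),"normal az/tilt",np.degrees([np.arctan2(nn[1],nn[0]),np.arccos(nn[2])]).round(1),*rect(P))
a=[cv2.resize(s["frame"][y:y+120,x:x+130,::-1],None,fx=3,fy=3,interpolation=cv2.INTER_CUBIC) for s,y,x in((S["side"],200,225),(S["top"],150,240))]
cv2.imwrite(f"pics/l{k}.png",np.hstack(a))
E
python3 look.py 2
```

```text
side blue 216 [ 0.5199 -0.1119  0.0919] normal az/tilt [-124.     0.6] [ 522.1 -107.5] [59.2 83.8] 62.0
side yellow 182 [ 0.5926 -0.1448  0.0822] normal az/tilt [46.1  0.3] [ 594.1 -144. ] [84.  32.6] 62.0
top blue 305 [ 0.5258 -0.1053  0.0915] normal az/tilt [-32.7   1.3] [ 526.  -105.5] [57.5 88.9] 61.3
top yellow 212 [ 0.5968 -0.1426  0.0813] normal az/tilt [-18.3   4.5] [ 597.2 -143.7] [88.6 35.9] 59.0
```

View pics/l2.png

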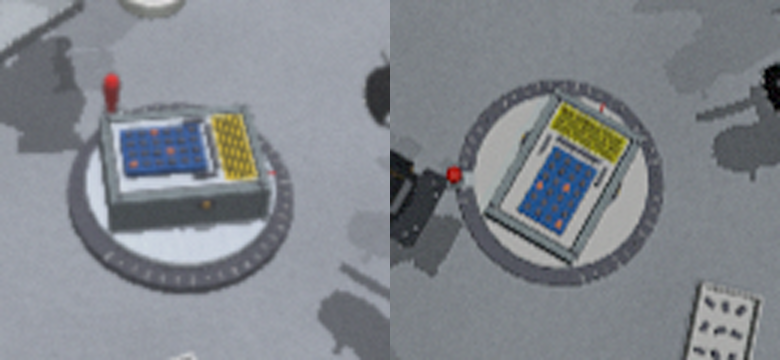

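jog_arm(
  deltas=[
    [[0,0,0,0,0.0]],
  ],
)

```text
clock: 7.55
tool_pos: [0.5162, 0.1213, 0.2265]
orientation: [-180.0, -0.0, -28.6]
force: [0.8, -0.4, -0.0]
opening: 0.0276
gripper_force: 0.0
```

```bash
python3 to.py .5962 -.1440 .125
```

```text
t 7.55 tool d [0.1972 0.1946 0.1015] pos [0.5162 0.1213 0.2265] rpy [-180.     -0.    -28.59] F [ 0.8 -0.4 -0. ] j [ 34.   8. -20.  -0. -62.  27.] op 0.0276
```

In the tool's units: 0.197 m is 39.4, 0.194 m is 38.8.

jog_arm(
  deltas=[
    [[8,8,0,0,0.0],[16,16,0,0,0.0],[24,24,0,0,0.0],[32,32,0,0,0.0],[39.4,38.8,0,0,0.0],[39.4,38.8,8,0,0.0],[39.4,38.8,16,0,0.0],[39.4,38.8,20,0,0.0]],
  ],
)

```text
clock: 8.55
tool_pos: [0.5947, -0.1443, 0.1241]
orientation: [179.9, 0.2, -28.7]
force: [-0.4, -0.4, 1.2]
opening: 0.0005
gripper_force: 0.0
```

jog_arm(
  deltas=[
    [[0,0,0,0,0],[0,0,0,0,0]],
  ],
)

```text
clock: 8.8
tool_pos: [0.5971, -0.1433, 0.1275]
orientation: [-180.0, -0.1, -28.6]
force: [0.4, 0.2, 0.6]
opening: 0.0007
gripper_force: 0.0
```

```bash
python3 to.py .5962 -.1440 .106
```

```text
t 8.8 tool d [-0.0005  0.0011  0.0215] pos [ 0.5971 -0.1433  0.1275] rpy [-1.7997e+02 -8.0000e-02 -2.8600e+01] F [0.4 0.2 0.6] j [  5.  21. -16.   0. -53.  57.] op 0.0007
```

In the tool's units: 0.035 m is 7, 0.032 m is 6.4.

jog_arm(
  deltas=[
    [[0,0,2.8,0,0],[0,0,4,0,0],[0,0,4.6,0,0],[0,0,5.2,0,0],[0,0,5.8,0,0],[0,0,6.4,0,0],[0,0,7,0,0],[0,0,7,0,0]],
  ],
)

```text
clock: 9.8
tool_pos: [0.5968, -0.1425, 0.0921]
orientation: [180.0, -0.0, -28.5]
force: [-2.6, 0.4, 7.3]
opening: 0.0004
gripper_force: 2.8
```

```bash
python3 to.py .5962 -.1440 .073; python3 look.py 3
```

```text
t 9.8 tool d [0.0002 0.0017 0.0191] pos [ 0.5968 -0.1425  0.0921] rpy [ 1.7999e+02 -4.0000e-02 -2.8510e+01] F [-2.6  0.4  7.3] j [  5.  23. -18.   0. -48.  57.] op 0.0004
side blue 148 [ 0.5135 -0.1124  0.1095] normal az/tilt [-32.1  21.3] [ 524.8 -110.5] [58.4 77.3] 61.7
top blue 290 [ 0.5301 -0.1079  0.1052] normal az/tilt [-32.4  21.5] [ 532.4 -109.6] [58.7 89. ] 61.0
```

View pics/l3.png

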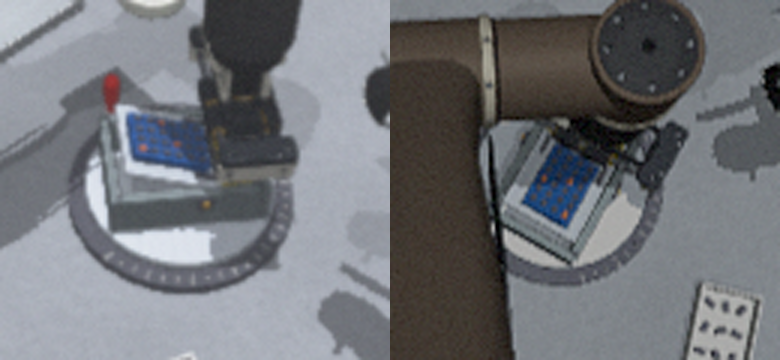

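In the tool's units: 0.017 m is 3.4, 0.016 m is 3.2.

jog_arm(
  deltas=[
    [[0,0,0.6,0,0],[0,0,1.2,0,0],[0,0,1.8,0,0],[0,0,2.4,0,0],[0,0,2.8,0,0],[0,0,3.2,0,0],[0,0,3.4,0,0],[0,0,3.4,0,0]],
  ],
)

```text
clock: 10.9
tool_pos: [0.5981, -0.1426, 0.0756]
orientation: [-180.0, -0.2, -28.5]
force: [0.6, -0.2, 6.8]
opening: 0.0005
gripper_force: 2.8
```

jog_arm(
  deltas=[
    [[0,0,0.4,0,0],[0,0,0.4,0,0],[0,0,0.4,0,0]],
  ],
)

```text
clock: 11.28
tool_pos: [0.5982, -0.1425, 0.0735]
orientation: [-179.9, -0.2, -28.5]
force: [0.9, 0.2, 6.1]
opening: 0.0005
gripper_force: 2.6
```

```bash
python3 to.py .5962 -.1440 .073; python3 look.py 4
```

```text
t 11.275 tool d [-0.0011  0.0022  0.0005] pos [ 0.5982 -0.1425  0.0735] rpy [-1.7995e+02 -1.7000e-01 -2.8490e+01] F [0.9 0.2 6.1] j [  5.  24. -19.   0. -46.  57.] op 0.0005
side blue 85 [ 0.5199 -0.1209  0.1249] normal az/tilt [-29.8  41.2] [ 520.4 -124.6] [38.4 81.4] 21.3
top blue 198 [ 0.5381 -0.1127  0.1168] normal az/tilt [-28.1  40.7] [ 542.8 -115.5] [58.6 70.4] 61.4
```

jog_arm(
  deltas=[
    [[0,0,0.2,0,0],[0,0,0.4,0,0],[0,0,0.5,0,0],[0,0,0.5,0,0],[0,0,0.5,0,0]],
  ],
)

```text
clock: 12.0
tool_pos: [0.5983, -0.1426, 0.0711]
orientation: [-179.9, -0.2, -28.5]
force: [0.3, -0.6, 6.9]
opening: 0.0
gripper_force: 2.7
```

```bash
python3 to.py .5962 -.1440 .073
```

```text
t 12.0 tool d [-0.0012  0.0022 -0.0019] pos [ 0.5983 -0.1426  0.0711] rpy [-179.94   -0.18  -28.49] F [ 0.3 -0.6  6.9] j [  5.  25. -20.   0. -46.  57.] op 0.0
```

jog_arm(
  deltas=[
    [[0,0,-2,0,0],[0,0,-6,0,0],[0,0,-14,0,0],[0,0,-24,0,0],[0,0,-32,0,0],[0,-12,-32,0,0.02],[0,-24,-32,0,0.03],[0,-36,-32,0,0.03]],
  ],
)

```text
clock: 13.0
tool_pos: [0.6831, 0.0171, 0.2304]
orientation: [-180.0, -0.0, -28.6]
force: [2.0, 0.7, 0.7]
opening: 0.0249
gripper_force: 0.0
```

jog_arm(
  deltas=[
    [[0,0,0,0,0.03],[0,0,0,0,0.03]],
  ],
)

```text
clock: 13.25
tool_pos: [0.6823, 0.0159, 0.2294]
orientation: [180.0, 0.1, -28.5]
force: [-0.3, 0.8, -0.5]
opening: 0.0296
gripper_force: 0.0
```

```bash
python3 look.py 5;python3 to.py .5415 .0155 .12
```

```text
side blue 78 [ 0.5229 -0.1217  0.1246] normal az/tilt [-28.9  42.9] [ 537.4 -118. ] [56. 63.] 62.0
top blue 191 [ 0.5404 -0.1137  0.1153] normal az/tilt [-28.3  44.1] [ 543.7 -116.2] [58.9 70.4] 62.3
top yellow 83 [ 0.586  -0.1389  0.0504] normal az/tilt [-28.8  49.4] [ 586.  -136.7] [86.4 21. ] 59.2
t 13.35 tool d [-0.1238  0.0667  0.1099] pos [0.6822 0.0148 0.2299] rpy [ 1.7999e+02  1.0000e-02 -2.8590e+01] F [0.5 0.3 0.3] j [ 18.  22.  -0.  -0. -68.  44.] op 0.0298
```

View pics/l5.png

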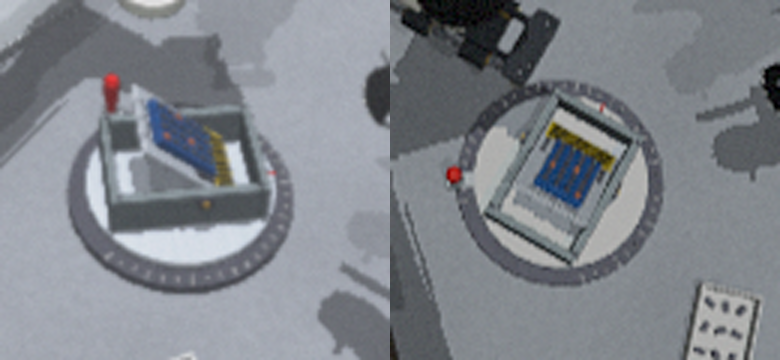

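In the tool's units: 0.09 m is 18, -0.08 m is -16, 60 degrees is 15.

jog_arm(
  deltas=[
    [[-4,2,0,2.5,0.04],[-10,6,0,5,0.04],[-16,8,0,7.5,0.04],[-22,11,0,10,0.04],[-24.8,13.4,4,12.5,0.04],[-24.8,13.4,12,15,0.04],[-24.8,13.4,18,15,0.04],[-24.8,13.4,18,15,0.04]],
  ],
)

```text
clock: 14.35
tool_pos: [0.54, 0.0146, 0.1384]
orientation: [179.8, -0.1, -88.6]
force: [-0.5, 0.5, -0.3]
opening: 0.0401
gripper_force: 0.0
```

jog_arm(
  deltas=[
    [[0,0,0,0,0.04],[0,0,0,0,0.04]],
  ],
)

```text
clock: 14.6
tool_pos: [0.5426, 0.016, 0.1413]
orientation: [-179.9, 0.0, -88.6]
force: [-0.2, -1.2, -0.3]
opening: 0.0398
gripper_force: 0.0
```

```bash
python3 to.py .5418 .0156 .08
```

```text
t 14.6 tool d [0.0004 0.001  0.0613] pos [0.5426 0.016  0.1413] rpy [-1.7986e+02  4.0000e-02 -8.8560e+01] F [-0.2 -1.2 -0.3] j [ 22.  14. -25.   0. -51. -21.] op 0.0398
```

In the tool's units: 0.05 m is 10, 0.061 m is 12.2.

jog_arm(
  deltas=[
    [[0,0.2,6,0,0.04],[0,0.2,10,0,0.04],[0,0.2,12.2,0,0.04],[0,0.2,12.2,0,0.025],[0,0.2,12.2,0,0.025],[0,0.2,12.2,0,0.025]],
  ],
)

```text
clock: 15.35
tool_pos: [0.5413, 0.0162, 0.0796]
orientation: [-179.9, 0.0, -88.5]
force: [0.6, 0.2, 0.1]
opening: 0.0254
gripper_force: 0.0
```

```bash
python3 to.py .5418 .0156 .08
```

```text
t 15.35 tool d [ 0.0006 -0.0005 -0.0004] pos [0.5413 0.0162 0.0796] rpy [-1.7991e+02  3.0000e-02 -8.8550e+01] F [0.6 0.2 0.1] j [ 22.  18. -29.   0. -43. -21.] op 0.0254
```

jog_arm(
  deltas=[
    [[0.02,-0.92,0,0.5,0.025],[0.1,-2.3,0,1.25,0.025],[0.26,-3.68,0,2,0.025],[0.48,-5.04,0,2.75,0.025],[0.78,-6.38,0,3.5,0.025],[1.16,-7.72,0,4.25,0.025],[1.6,-9.02,0,5,0.025],[1.92,-9.88,0,5.5,0.025]],
  ],
)

```text
clock: 16.35
tool_pos: [0.5907, 0.0078, 0.0787]
orientation: [180.0, 0.0, -110.7]
force: [-2.0, 1.5, 0.2]
opening: 0.0249
gripper_force: 1.1
```

```bash
python3 to.py 0.5944 0.0061 0.08; python3 look.py 6
```

```text
t 16.35 tool d [ 0.0003 -0.0041 -0.0013] pos [0.5907 0.0078 0.0787] rpy [ 1.7999e+02  1.0000e-02 -1.1070e+02] F [-2.   1.5  0.2] j [ 20.  22. -22.  -0. -46. -40.] op 0.0249
side blue 146 [ 0.5326 -0.1187  0.1161] normal az/tilt [-50.6  43.7] [ 538.7 -117.2] [56.3 65.8] 40.7
side yellow 46 [ 0.5791 -0.1448  0.0531] normal az/tilt [-49.   46.7] [ 579.8 -144.7] [74.3 17.1] 37.7
top blue 196 [ 0.5414 -0.1114  0.116 ] normal az/tilt [-47.4  43.8] [ 544.3 -114.5] [60.  69.6] 43.8
top yellow 88 [ 0.5768 -0.1493  0.0512] normal az/tilt [-48.2  49.6] [ 576.4 -147.7] [87.4 21.9] 42.7
```

View pics/l6.png

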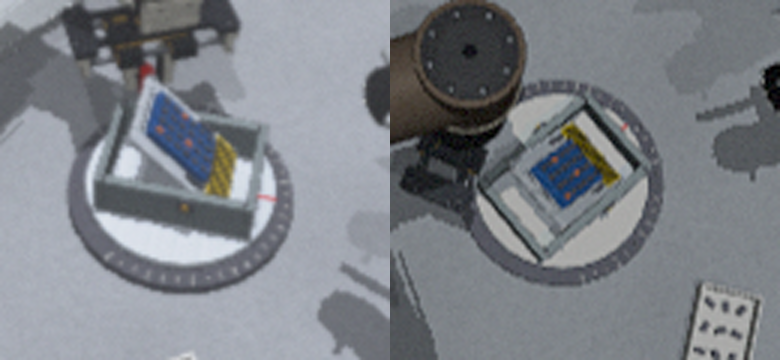

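jog_arm(
  deltas=[
    [[0.02,-0.92,0,0.5,0.025],[0.1,-2.3,0,1.25,0.025],[0.26,-3.68,0,2,0.025],[0.48,-5.04,0,2.75,0.025],[0.78,-6.38,0,3.5,0.025],[1.16,-7.72,0,4.25,0.025],[1.6,-9.02,0,5,0.025],[2.1,-10.32,0,5.75,0.025]],
  ],
)

```text
clock: 17.45
tool_pos: [0.6355, -0.0201, 0.0787]
orientation: [-180.0, 0.0, -133.7]
force: [0.1, 1.9, -0.5]
opening: 0.0254
gripper_force: 1.2
```

jog_arm(
  deltas=[
    [[0,0,0,0,0.025],[0,0,0,0,0.025],[0,0,0,0,0.025]],
  ],
)

```text
clock: 17.82
tool_pos: [0.6349, -0.0203, 0.0788]
orientation: [-180.0, -0.0, -133.5]
force: [-1.2, 0.0, 0.0]
opening: 0.0252
gripper_force: 0.0
```

```bash
python3 to.py 0.636 -0.02 0.08; python3 look.py 7
```

```text
t 17.825 tool d [-0.001  -0.0006 -0.0012] pos [ 0.6349 -0.0203  0.0788] rpy [-180.     -0.   -133.52] F [-1.2  0.   0. ] j [ 16.  26. -16.   0. -48. -59.] op 0.0252
side blue 223 [ 0.5372 -0.1174  0.1115] normal az/tilt [-73.8  44.4] [ 541.5 -115.7] [60.6 65.4] 19.7
side yellow 133 [ 0.5647 -0.1555  0.054 ] normal az/tilt [-72.3  46.6] [ 565.  -156.1] [74.1 20.3] 18.1
top blue 201 [ 0.5417 -0.1103  0.1161] normal az/tilt [-71.6  42.8] [ 544.9 -112.3] [60.7 66.9] 16.9
top yellow 97 [ 0.5613 -0.1578  0.052 ] normal az/tilt [-71.4  51.2] [ 561.7 -157.3] [86.1 21. ] 20.3
```

The rows are not in the units I measure in: shifts go in units of 5 mm and turns go in units of 4 degrees. I convert before sending: -0.05 m is -10, -0.14 m is -28.

jog_arm(
  deltas=[
    [[0,0,0,0,0.045],[0,0,0,0,0.045],[0,0,0,0,0.045],[0,0,-4,0,0.045],[0,0,-10,0,0.045],[0,0,-20,0,0.045],[-8,0,-26,0,0.045],[-16,0,-28,0,0.045]],
  ],
)

```text
clock: 18.92
tool_pos: [0.6917, 0.0382, 0.2223]
orientation: [-179.8, 0.2, -133.6]
force: [1.4, 0.4, -0.6]
opening: 0.045
gripper_force: 0.0
```

jog_arm(
  deltas=[
    [[0,0,0,0,0.045],[0,0,0,0,0.045],[0,0,0,0,0.045]],
  ],
)

```text
clock: 19.3
tool_pos: [0.6894, 0.037, 0.2182]
orientation: [180.0, -0.1, -133.6]
force: [-0.1, -0.3, -0.0]
opening: 0.045
gripper_force: 0.0
```

```bash
python3 to.py 0.636 -0.02 0.08; python3 look.py 8
```

```text
t 19.3 tool d [ 0.078  -0.0007  0.1383] pos [0.6894 0.037  0.2182] rpy [ 1.7997e+02 -5.0000e-02 -1.3358e+02] F [-0.1 -0.3 -0. ] j [ 19.  23.   0.  -0. -67. -63.] op 0.045
side blue 213 [ 0.5374 -0.1178  0.1113] normal az/tilt [-73.   44.8] [ 539.9 -116.8] [56.9 62.6] 17.6
side yellow 126 [ 0.5656 -0.1554  0.0531] normal az/tilt [-70.9  44.2] [ 564.2 -157.3] [74.7 21.8] 22.6
top blue 198 [ 0.5421 -0.1101  0.1162] normal az/tilt [-71.4  43.7] [ 544.6 -113.6] [59.8 70.5] 17.5
top yellow 96 [ 0.5616 -0.1578  0.0523] normal az/tilt [-72.   48.5] [ 561.8 -157.1] [86.1 20.2] 18.9
```

View pics/l8.png

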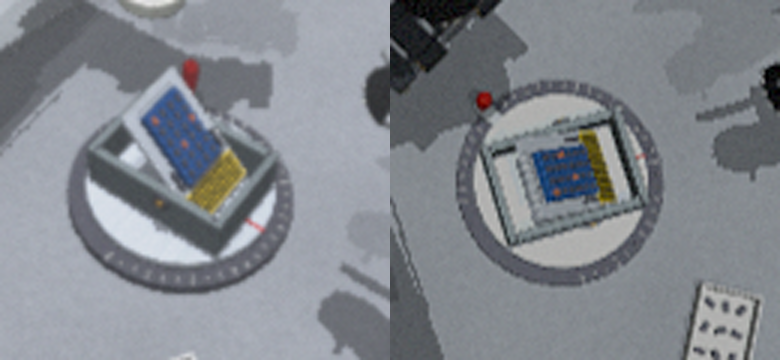

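```bash
python3 -c "
from plant import ctrl
print(ctrl.close_job())"
```

```text
the job is handed in; nothing more can be done
None
```

The job is handed in at about 19 s of the 58 s allowed: the carrier lies in the nest near the ledge, and the plate measures about 44° tilt at −72° heading against the camera's 44.2° and −72.4°. No verdict was returned.

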